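Snap the mirror head back onto the stencil projector's three-ball mount

ROBOT

A 6-joint arm with a two-finger parallel gripper is mounted at the origin on a cart in front of the work surface, level with it; the furniture and walls round the work are solid. World frame = base frame: x ahead of the robot, y to its left, z up, the work surface at z = 0. Lengths are in mm, angles in degrees, forces in N, time in s.
With the tool pointing down it reaches from about 350 to 850 mm from the base axis. Payload 8.1 kg.
Tool frame: the origin (TCP) lies between the finger pads; the fingertips stand 22 mm ahead of it and the grasp point (between the pads) lies 3 mm ahead of it; z points along the fingers, y is the line along which they close (so a half turn about z gives the same grasp; the last joint's range is limited). The gripper opens to 85 mm and grips with 20 to 120 N. Pads are 22 mm wide; open, the fingers measure 114 mm over their backs; the gripper's body (76 mm by 85 mm) begins 54 mm behind the grasp point. The pads swing forward as they close: fully open they stand 13 mm farther back than shut.
Start: joints at [71.482, 7.471, 85.268, -0, 87.261, -4.893], TCP at [141.317, 583.125, 253.292] pointing down, gripper open.
Joint ranges: [-169.43, 169.43], [-51.17, 129.36], [1.28, 143.12], [-76.62, 256.62], [0, 156.53], [-152.29, 152.29]. Speed limits (degrees/s): [136.94, 136.94, 159.86, 180, 180, 180].

INTERFACE

Orientations are given as [roll, pitch, yaw] about the fixed x, y, z axes, in that order (R = Rz(yaw) Ry(pitch) Rx(roll)).
In Python, from bench import r, vision gives the robot as it stands.
- The arm moves only by the tool step_arm, never from a script. Its argument "targets" is a list that holds one entry, the list of rows, each a list of 6 numbers: the shift along the world's x, y, z in mm, then the turn, a rotation vector about the world's x, y, z in rad. In form: [[[x, y, z, rx, ry, rz], ...]]. A call has 1 to 12 rows; each row is the pose to reach, as a shift and turn from the pose commanded when the call began; what a row does not reach only later rows make up. A row lasts 1/12 s, in which the tool goes at most 41.7 mm and 7.16 degrees, less where a joint would pass 70% of its speed; a pose out of reach is approached as far as the arm can. A call with a gripper value outside its range is refused whole. "fingers" is the gripper's target within -1 to 1 (shut at 1, half-way at 0, fully open at -1), set as the call begins (left out, the last holds). The fingers move at their own pace and stop on an object; "newtons" is the grip in N (left out, the last holds). Time passes only in rows, so rows that repeat a pose let the fingers close. It gives the time, the measured TCP pose, the force, the opening and the grip force at its end, in the units of the state.
- r.sense(): the state, without advancing time (a new reading comes with each control period).
- vision.snapshot(name): name is "scene" or "top"; returns a dict with "img" (400x640x3 uint8, blue, green, red), "mtx" (3x3 intrinsics, pixels), "D" ([k1, k2, p1, p2, k3] as OpenCV has them; the pictures are not rectified), "eye" and "attitude" of the camera in the world. Camera axes: x right, y up, looking along -z (the intrinsics and any distortion apply to the point x, -y, -z); pixel columns grow to the right and rows downward; lengths in mm; the calibration is good to about 2 mm. A picture is of the moment at which its call begins. There is no depth.
- r.hand_in(): hands the job in; it is judged then, once.
The state is a dict: "time": time; "joint_pos": joint angles; "qd": joint speeds; "joint_efforts": joint torques, N m; "tool_pos": TCP position; "tcp_rot": TCP orientation; "ft_force": force on the tool from outside, world axes, zero at the start; "wrist_torque": the same for the moment, N m; "finger_gap": finger opening in mm; "grip_force": force on a finger pad.
Only numpy, scipy, OpenCV 4.12 (cv2) and the standard library are available. Lean on these libraries where they do the work, as an engineer would, in place of code of your own. Each camera call takes 0.05 s, during which the arm holds its last target. There are 200 camera calls.

TASK

The stencil projector's mirror head has been taken off for cleaning: put it back on the projector's three-ball mount, tongue over the single ball. Press it down gently, by feel, until both sprung roller catches have snapped over its edges and hold it fully home and level on all three balls, then let go. Keep your fingers off the mirror glass and leave the other things on the chest where they are.

Things in the scene. Friction and masses are not known exactly. Their poses are not given: they have to be found in the camera images.
- mirror_head: Loose mirror head, 0.34 to 0.55 kg, 104 mm tall: steel plate with an upright black-framed mirror and a handle on top. Origin: plate's centre, level with the underside of its foot pins (z = 0 as it stands); z up, x to the tongue. Plate 4 to 16 mm up: wide part x -36 to 16, y +-45 (these two edges bevelled 45 deg above and below), 38 mm wide tongue x 16 to 58. None while held.
- mirror_glass: The mirror, 48 x 48 x 3 mm, 22 to 70 mm over the head's origin, on one broad side of the black frame (58 wide, 9 thick, 16 to 75 mm up). Part of the head, with the head's origin and axes. It faces the head's (+x, -y) diagonal. Fingers must not touch it; the handle above is clear of it.
- handle (a point): Centre of the head's handle, 90 mm over the head's origin; axes as the head's. The handle is a black ribbed block on top of the mirror frame, 44 mm long along the head's (+x, +y) diagonal, 14 mm thick along its (+x, -y) diagonal (grip it across these 14 mm), from 75 to 104 mm over the head's origin.
- handle_top (a point): Centre of the handle's flat top, 104 mm over the head's origin, straight above it.
- tongue (a point): Point at the single pin pair under the head's tongue, 40 mm along the head's x from its origin, same height. Pairs of 8 mm steel pins, 14 mm apart and pointing at the head's origin, sit under the plate at x, y = (40, 0), (-20, 26) and (-20, -26) mm: one pair for each ball of the mount, so the head fits only one way round.
- mount: Fixed projector and mount on a grey chassis plate (126 x 306 x 10 mm) lying on the chest. Origin: on the chest under the mount's centre; x to the single ball's side, z up. White projector (112 x 134, top at 118 mm) on the -y side from y = -97 to -231 mm, lens reaching to y = -80. The mount is a dark stage (x -42 to 62, y +-58 mm) with three balls and two catches.
- seat (a point): Where the head's origin comes when home if the stage is at its lowest: 40 mm over the mount's origin. Axes as the mount's; the head's are then parallel to them. A clamp screw holds the stage, with balls and catches, anywhere from 0 to 24 mm higher; this setting is not reported (it moves none of the listed points) and does not give under load.
- tongue_seat (a point): Where the tongue point comes when the head is home, stage at its lowest: 40 mm along the mount's x from the seat, above the single ball. The three 16 mm steel balls stand at x, y = (40, 0), (-20, 26), (-20, -26) mm of the mount; with the head home their centres lie 5.7 mm below the head's origin height.
- ink_amber: Bystander: small dark ink bottle with amber label, 29 mm across, 86 tall; origin under its centre.
- ink_orange: Bystander: small white ink bottle with orange label, 29 mm across, 96 tall; origin under its centre.
- grip_steel: Bystander: knurled steel grip tube lying down, 21 x 62 x 21 mm; origin under its centre.
- tweezers: Bystander: steel tweezers lying flat, 14 x 126 x 9 mm; origin under the centre.
- tape_micropore: Bystander: roll of pale tape lying flat, 72 mm across, 19 tall; origin under its centre.
- cup_rinse: Bystander: thin white cup, 65 mm across, 70 tall; origin under its centre.
- jar_petrol: Bystander: jar with a red screw lid, 63 mm across, 55 tall; origin under its centre.
- left_roller (a point): Centre of the 5 mm roller (32 mm long, along x) of the sprung catch at the mount's +y side, stage at its lowest: 52.3 mm over the chest, y = +44.8 mm. Lowered on, the head first rests on both rollers, 6 mm above home, without reaching the balls. Pressing it down spreads the catches. Pressed on top while loose it would tip and catch at one side only: hold it level by its handle.
- right_roller (a point): The same on the mount's -y side. It takes 12 to 20 N in all, most in the first 2 mm; then the force falls off and becomes a pull as the rollers pass the plate's edges (about 4 mm down; one side may go first), and rises sharply once the balls carry the plate. At home the springs pull it down with about 13 N.
There are look-alikes about, which are no part of the job. Leave any yellow look-alike of the mirror_head alone.

How it is judged:
By the outcome, as a careful person would: the job done as asked, in the order asked, and still so for the second after the job is handed in, with the robot touching nothing.
It also fails if it takes over 45 s, if anything falls off the work surface, if the arm or the gripper's body presses on something with over 40 N, if the wrist force passes 120 N, or if a joint passes its speed limit or range.

## Working session

There is one attempt and no reset: what is moved stays moved. The work goes in short steps, Python scripts to look and compute and a tool call to move; the robot and the scene stay as the last step left them, time stands still between calls to the robot, and variables do not carry over. Pictures are saved under pics/ and viewed, at most 10 in all, crops included, and the job is handed in when it is done.

Besides the shell and the picture viewer there is one more tool, called after "Request:" by a JSON object that holds its "fn" and its "kwargs", one argument or row to a line. step_arm: Moves the arm, as the interface text tells. Its arguments: {"type":"object","properties":{"targets":{"type":"array"},"fingers":{"type":"number"},"newtons":{"type":"number"}},"required":["targets"]}

```bash
mkdir -p pics; ls; python3 - <<'E'
from bench import r, vision
import cv2
s=r.sense(); print(s)
for n in("scene","top"):
    d=vision.snapshot(n); cv2.imwrite(f"pics/{n}0.png",d["img"]); print(n,d["mtx"],d["D"],d["eye"],d["attitude"])
E
```

```text
pics
{'time': 0.0, 'joint_pos': array([ 7.14827873e+01,  7.51600857e+00,  8.53312464e+01,  4.42067737e-04,
        8.72616105e+01, -4.89230732e+00]), 'qd': array([ 0.0308527 ,  0.09719911, -0.05805645, -0.01372415,  0.02353598,
        0.00492424]), 'joint_efforts': array([-3.45995413e-04, -5.69398892e+01, -5.00556672e+01, -4.72929719e-05,
        1.45832403e-02,  3.19810431e-05]), 'tool_pos': array([141.13969294, 582.62401683, 252.21615927]), 'tcp_rot': array([-1.79891569e+02, -9.72429785e-03,  1.66375064e+02]), 'ft_force': array([-0.1195307 ,  0.23205905, -0.00480244]), 'wrist_torque': array([0.00433912, 0.0099808 , 0.02007949]), 'grip_force': 0.0, 'finger_gap': 85.50972110272912}
scene [[436.16984304   0.         316.1467022 ]
 [  0.         436.16984304 205.87749072]
 [  0.           0.           1.        ]] [-0.05216663  0.          0.          0.          0.        ] [ 930.15117518 1026.96566622  852.8731037 ] [ 56.05148789   0.68285704 160.00991989]
top [[469.04801081   0.         319.44623502]
 [  0.         469.04801081 202.68317369]
 [  0.           0.           1.        ]] [-0.02529626  0.          0.          0.          0.        ] [  -1.93412944  244.45651787 1674.61305229] [  21.58931753   -0.20134285 -113.95796052]
```

View pics/scene0.png

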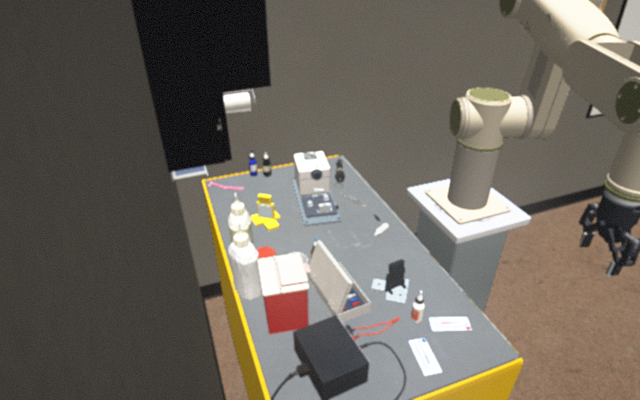

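View pics/top0.png

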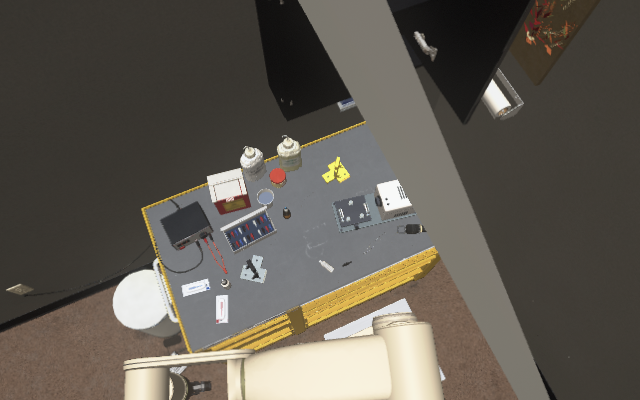

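The head (white plate, black mirror) is at scene (397,280) and top (253,268). The mount is at scene (318,205) and top (352,212), and the yellow look-alike at top (337,170). Next I'll zoom into both.

```bash
cat > h.py <<'E'
import numpy as np, cv2
from scipy.spatial.transform import Rotation as R
from bench import r, vision
def cam(n):
    d=vision.snapshot(n); d["R"]=R.from_euler("xyz",d["attitude"],degrees=True).as_matrix(); return d
def ray(d,p):
    u=cv2.undistortPoints(np.array([[p]],float),d["mtx"],np.array(d["D"]))[0,0]
    v=d["R"]@np.array([u[0],-u[1],-1]); return np.array(d["eye"]),v/np.linalg.norm(v)
def plane(d,p,z):
    e,v=ray(d,p); return e+v*(z-e[2])/v[2]
def proj(d,P):
    q=(np.atleast_2d(P)-d["eye"])@d["R"]*[1,-1,-1]
    return cv2.projectPoints(q,np.zeros(3),np.zeros(3),d["mtx"],np.array(d["D"]))[0][:,0]
def tri(d1,p1,d2,p2):
    e1,v1=ray(d1,p1);e2,v2=ray(d2,p2)
    t=np.linalg.lstsq(np.c_[v1,-v2],e2-e1,rcond=None)[0]
    a,b=e1+t[0]*v1,e2+t[1]*v2; return (a+b)/2,np.linalg.norm(a-b)
def tile(img,x,y,w,h,k):
    t=cv2.resize(img[y:y+h,x:x+w],None,fx=k,fy=k,interpolation=cv2.INTER_CUBIC)
    for i in range(0,w,10): cv2.putText(t,str(x+i),(i*k,8),0,.3,(0,255,255),1); cv2.line(t,(i*k,9),(i*k,13),(0,255,255),1)
    for i in range(10,h,10): cv2.putText(t,str(y+i),(0,i*k+3),0,.3,(0,255,255),1)
    return t
E
python3 - <<'E'
from h import *
t=cv2.imread("pics/top0.png");s=cv2.imread("pics/scene0.png")
a=np.hstack([tile(t,232,250,40,36,8),tile(t,328,176,60,36,8)[:, :480]])
b=np.hstack([tile(s,366,256,50,50,8)[:304,:400],tile(s,290,180,50,50,8)[:304,:400]])
b=np.hstack([tile(s,366,258,50,48,8)[:,:400],tile(s,288,178,50,48,8)[:,:400]])
a=np.hstack([tile(t,234,250,40,36,8),tile(t,330,192,60,36,8)])[:210+78]
im=np.vstack([a,b])
print(im.shape)
cv2.imwrite("pics/z1.png",im[:600] if im.shape[0]<=600 else cv2.resize(im,(round(im.shape[1]*600/im.shape[0]),600)))
E
```

```text
(672, 800, 3)
```

View pics/z1.png

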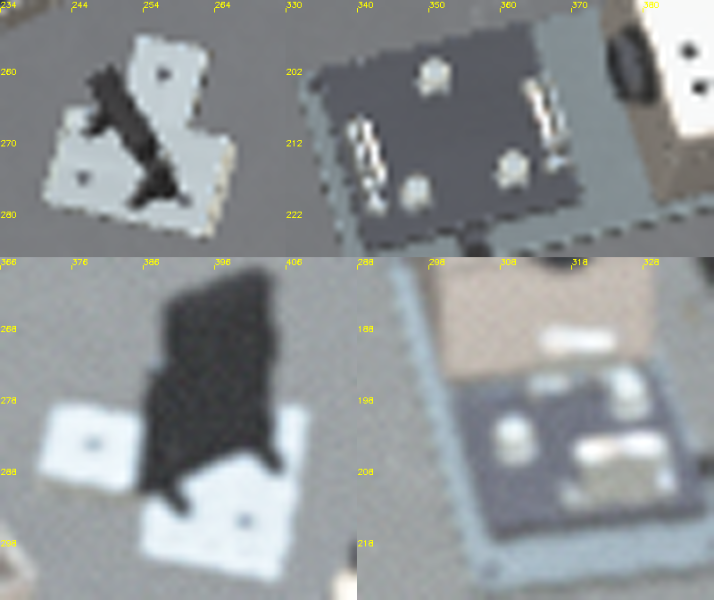

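The top view (shown at 7.14 px per image px) shows the head's tongue dot at about (257.0,260.4) and its +y rear dot at about (245.6,274.9). The balls are at about (350.8,202.5), (348.1,218.3) and (361.7,215.4).

In the scene view the head dots are at about (379.0,284.2) and (400.3,295.0), and the balls at about (310.0,203.6) and (325.9,196.9). The single ball and the tongue both lie towards the top of the top view.

```bash
cat >> h.py <<'E'
def cent(img,p,w,sign):
    """sub-pixel centroid of a dark(-1)/bright(+1) blob near p"""
    g=cv2.cvtColor(img,cv2.COLOR_BGR2GRAY).astype(float)*sign
    x0,y0=int(round(p[0]))-w,int(round(p[1]))-w
    a=g[y0:y0+2*w+1,x0:x0+2*w+1]; b=np.percentile(a,50); m=np.clip(a-b-.3*(a.max()-b),0,None)
    yy,xx=np.mgrid[y0:y0+2*w+1,x0:x0+2*w+1]; return np.array([(xx*m).sum(),(yy*m).sum()])/m.sum()
def fit(l,w):
    l=np.array(l,float);w=np.array(w)[:,:2];a=l-l.mean(0);b=w-w.mean(0)
    th=np.arctan2((a[:,0]*b[:,1]-a[:,1]*b[:,0]).sum(),(a*b).sum())
    M=np.array([[np.cos(th),-np.sin(th)],[np.sin(th),np.cos(th)]])
    return w.mean(0)-M@l.mean(0),np.degrees(th),np.linalg.norm(a@M.T-b,axis=1)
E
python3 - <<'E'
from h import *
t=cam("top");s=cam("scene")
T=lambda p,w,g:cent(t["img"],p,w,g)
S=lambda p,w,g:cent(s["img"],p,w,g)
ht=[T((256.5,259.9),2,-1),T((245.1,274.4),2,-1)];hs=[S((378.5,283.7),2,-1),S((399.8,294.5),2,-1)]
bt=[T((350.3,202),3,1),T((347.6,217.8),3,1),T((361.2,214.9),3,1)];bs=[S((309.5,203.1),3,1),S((325.4,196.4),3,1)]
print("px",ht,hs,bt,bs)
hp=[tri(t,a,s,b) for a,b in zip(ht,hs)];print("head dots",hp)
# zipped 2nd scene dot could be +y or -y
for l2 in((-20,26),(-20,-26)):print(fit([(40,0),l2],[p[0] for p in hp]))
print("top only z16",fit([(40,0),(-20,26)],[plane(t,p,16) for p in ht]),"scene only",fit([(40,0),(-20,26)],[plane(s,p,16) for p in hs]))
bp=[tri(t,bt[0],s,bs[0]),tri(t,bt[2],s,bs[1])];print("balls",bp)
z=np.mean([b[0][2] for b in bp])
B=[(40,0),(-20,26),(-20,-26)]
for zz in(z,40,58):print(zz,"top",fit(B,[plane(t,p,zz) for p in bt]),"scene",fit([B[0],B[2]],[plane(s,p,zz) for p in bs]))
# handle top in top view: dark mask
for d,n in((t,"top"),(s,"scene")):
    g=d["img"].max(2); x,y=(232,248) if n=="top" else (366,256)
    m=(g[y:y+40,x:x+45]<62).astype(np.uint8); k,l,st,c=cv2.connectedComponentsWithStats(m); i=1+st[1:,4].argmax()
    print(n,st[i]+[x,y,0,0,0],c[i]+[x,y])
E
```

```text
px [array([256.38817481, 259.94215938]), array([245.20399429, 274.42510699])] [array([378.64670659, 283.68862275]), array([399.82178218, 294.53960396])] [array([350.31032401, 202.10062387]), array([347.73929344, 218.31391492]), array([361.34260764, 215.12185215])] [array([309.5531781 , 202.09376967]), array([325.39213115, 195.42295082])]
head dots [(array([484.67927347, 272.05320346,  15.64664636]), np.float64(1.6881456336929315)), (array([450.91461434, 328.24336898,  15.50933098]), np.float64(1.1688433012869726))]
(array([452.10085485, 295.39089318]), np.float64(-35.5696578747944), array([0.08166333, 0.08166333]))
(array([479.36567078, 311.77431558]), np.float64(-82.42704349228521), array([0.08166333, 0.08166333]))
top only z16 (array([451.42248516, 295.86456124]), np.float64(-35.63535806112229), array([0.0425753, 0.0425753])) scene only (array([452.77162836, 295.18953162]), np.float64(-35.66268799437025), array([0.23656593, 0.23656593]))
balls [(array([ 541.50123929, -129.82297233,   46.33850704]), np.float64(3.3216417733589654)), (array([ 478.05753483, -144.86177861,   48.95644428
[... 168 characters left out ...]
3791])) scene (array([ 502.43819686, -125.49536455]), np.float64(-6.4357146629527024), array([0.9642273, 0.9642273]))
40 top (array([ 502.76224685, -123.22298015]), np.float64(-10.094451500169622), array([0.04227702, 0.19100311, 0.15391071])) scene (array([ 498.45661063, -136.57397405]), np.float64(-6.435714662952581), array([1.28390472, 1.28390472]))
58 top (array([ 497.20464118, -119.17417425]), np.float64(-10.094451500169628), array([0.45132013, 0.20496248, 0.30721539])) scene (array([ 507.82814122, -110.49805307]), np.float64(-6.4357146629527175), array([0.53147428, 0.53147428]))
top [253 269   6  10  26] [255.11538462 273.61538462]
scene [390 266  13  10  34] [394.29411765 269.67647059]
```

Head: origin (452,295), yaw -35.6, dots at z≈15.6, which matches the text. The mount's stage height is still uncertain, so I'll zoom in on it with predictions overlaid.

```bash
python3 - <<'E'
from h import *
t=cam("top");s=cam("scene")
B=np.array([(40,0),(-20,26),(-20,-26)],float)
ims=[tile(t["img"],328,190,52,36,15)[:, :],tile(s["img"],292,180,52,36,15)]
bt=[(350.31,202.1),(347.74,218.31),(361.34,215.12)]
for z,c in((38,(0,0,255)),(46,(0,255,0)),(54,(255,0,0))):
    o,th,_=fit(B,[plane(t,p,z) for p in bt]);M=R.from_euler("z",th,degrees=True).as_matrix()[:2,:2]
    # balls and stage-top outline is unknown: draw balls, rollers(+18 over ball centre)
    for d,im,x0,y0 in((t,ims[0],328,190),(s,ims[1],292,180)):
        P=np.c_[B@M.T+o,[z]*3]
        for q in proj(d,P): cv2.circle(im,(int((q[0]-x0+.5)*15),int((q[1]-y0+.5)*15)),3,c,-1)
        for y in(44.8,-44.8):
            L=np.c_[np.array([(-16,y),(16,y)])@M.T+o,[z+18]*2]
            a=((proj(d,L)-[x0-.5,y0-.5])*15).astype(int); cv2.line(im,tuple(map(int,a[0])),tuple(map(int,a[1])),c,1)
cv2.imwrite("pics/z2.png",cv2.resize(np.vstack(ims),(433,600)) if 0 else np.vstack([i[:] for i in ims])[:, :780][:1080][::1][0:0] if 0 else cv2.resize(np.vstack(ims),None,fx=.555,fy=.555,interpolation=cv2.INTER_AREA))
E
```

```text
(no output)
```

View pics/z2.png

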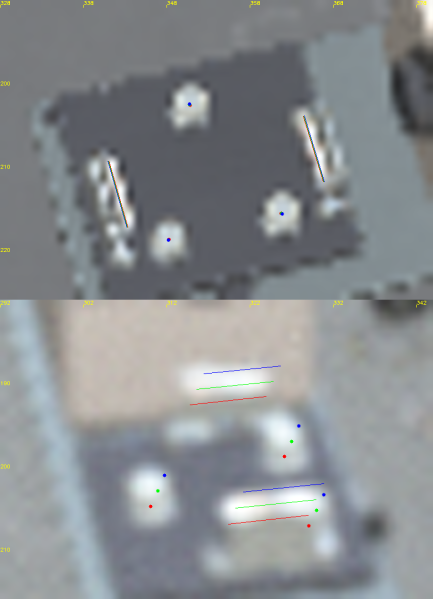

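The overlay shows the balls in the scene view fitting ball centres at z≈46–49, with the scene camera about 1 px off sideways. So the stage is about 13 mm up, and the mount origin is about (501.9,-122) with yaw -10.1. I'll move to hover above the handle.

Request:
{"fn": "step_arm", "kwargs": {
  "targets": [
    [[78,-72,-5,0,0,0.1],[116,-108,-15,0,0,0.2],[150,-140,-25,0,0,0.3],[180,-168,-35,0,0,0.4],[210,-196,-45,0,0,0.4],[240,-224,-55,0,0,0.4],[270,-250,-65,0,0,0.4],[310.8,-287.6,-73,0,0,0.4],[310.8,-287.6,-73,0,0,0.4],[310.8,-287.6,-73,0,0,0.4],[310.8,-287.6,-73,0,0,0.4],[310.8,-287.6,-73,0,0,0.4]]
  ],
  "fingers": -1,
  "newtons": 40
}}

```text
time: 1.3
tool_pos: [453.9, 292.7, 179.3]
tcp_rot: [-179.9, -0.1, -171.0]
ft_force: [-0.2, 1.0, -0.2]
finger_gap: 85.2
grip_force: 0.0
```

Request:
{"fn": "step_arm", "kwargs": {
  "targets": [
    [[0,0,0,0,0,0],[0,0,-5,0,0,0],[0,0,-15,0,0,0],[0,0,-25,0,0,0],[0,0,-35,0,0,0],[0,0,-40,0,0,0],[0,0,-40,0,0,0],[0,0,-40,0,0,0]]
  ]
}}

```text
time: 1.97
tool_pos: [451.5, 295.6, 139.6]
tcp_rot: [-180.0, -0.1, -170.7]
ft_force: [0.9, -0.3, 0.6]
finger_gap: 85.5
grip_force: 0.0
```

```bash
python3 - <<'E'
from h import *
s=cam("scene");t=cam("top");print(r.sense()["tool_pos"],r.sense()["tcp_rot"])
cv2.imwrite("pics/z3.png",np.hstack([tile(s["img"],352,215,80,90,6)[:,:400],tile(t["img"],225,225,66,90,6)[:,:396]]))
E
```

```text
[452.3166488  295.73430384 140.678868  ] [ 1.79990608e+02  3.01383489e-02 -1.70696820e+02]
```

View pics/z3.png

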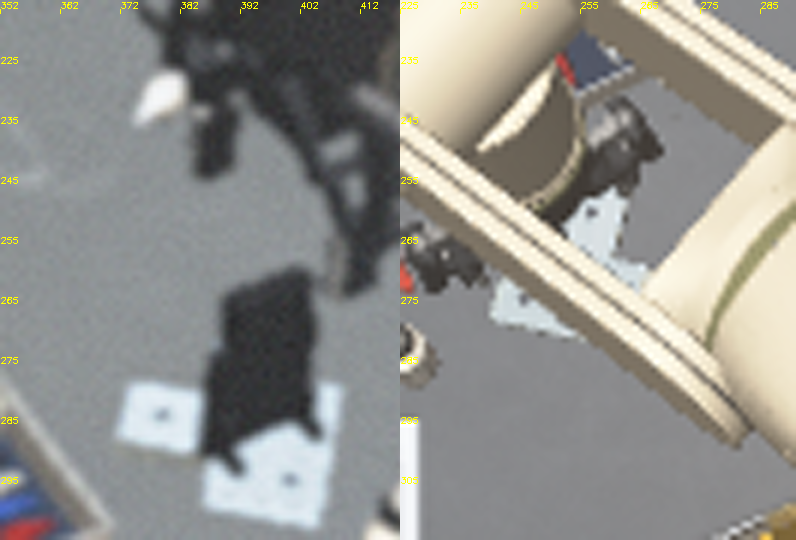

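The scene view shows the open fingers straddling the handle (tips at about (387,244) and (411,263), handle top at about (396,263)). I'll go down and close.

Request:
{"fn": "step_arm", "kwargs": {
  "targets": [
    [[0,0,-10,0,0,0],[0,0,-20,0,0,0],[0,0,-30,0,0,0],[0,0,-40,0,0,0],[0,0,-40,0,0,0]]
  ]
}}

```text
time: 2.48
tool_pos: [450.3, 294.5, 96.8]
tcp_rot: [-179.9, -0.3, -170.7]
ft_force: [-0.1, 0.5, 0.2]
finger_gap: 85.2
grip_force: 0.0
```

Request:
{"fn": "step_arm", "kwargs": {
  "targets": [
    [[0,0,0,0,0,0],[0,0,0,0,0,0],[0,0,0,0,0,0],[0,0,0,0,0,0],[0,0,0,0,0,0],[0,0,0,0,0,0],[0,0,0,0,0,0],[0,0,0,0,0,0],[0,0,0,0,0,0],[0,0,0,0,0,0]]
  ],
  "fingers": 1,
  "newtons": 50
}}

```text
time: 3.32
tool_pos: [452.4, 295.8, 100.8]
tcp_rot: [180.0, 0.0, -170.7]
ft_force: [-0.9, 1.7, 4.2]
finger_gap: 13.1
grip_force: 51.8
```

Request:
{"fn": "step_arm", "kwargs": {
  "targets": [
    [[0,0,3,0,0,0],[0,0,10,0,0,0],[0,0,25,0,0,0],[0,0,45,0,0,0],[0,0,70,0,0,0],[0,0,95,0,0,0],[0,0,110,0,0,0],[0,0,115,0,0,0],[0,0,115,0,0,0],[0,0,115,0,0,0]]
  ],
  "newtons": 70
}}

```text
time: 4.15
tool_pos: [451.6, 295.2, 214.2]
tcp_rot: [-180.0, -0.1, -170.7]
ft_force: [-0.3, 0.2, -3.7]
finger_gap: 13.0
grip_force: 69.7
```

Request:
{"fn": "step_arm", "kwargs": {
  "targets": [
    [[1,-10,0,0,0,0],[4,-35,0,0,0,0.04],[8,-70,0,0,0,0.09],[13,-110,0,0,0,0.14],[18,-150,0,0,0,0.19],[23,-190,0,0,0,0.24],[28,-230,0,0,0,0.29],[33,-270,0,0,0,0.34],[38,-310,0,0,0,0.38],[43,-350,0,0,0,0.42],[46,-380,0,0,0,0.445],[49,-405,0,0,0,0.445]]
  ]
}}

```text
time: 5.15
tool_pos: [499.6, -112.5, 213.4]
tcp_rot: [179.9, -0.1, -145.2]
ft_force: [-0.1, 0.5, -3.6]
finger_gap: 12.5
grip_force: 69.6
```

Request:
{"fn": "step_arm", "kwargs": {
  "targets": [
    [[0.8,-8,-5,0,0,0],[0.8,-12.5,-15,0,0,0],[0.8,-12.5,-25,0,0,0],[0.8,-12.5,-25,0,0,0],[0.8,-12.5,-25,0,0,0],[0.8,-12.5,-25,0,0,0],[0.8,-12.5,-25,0,0,0]]
  ]
}}

```text
time: 5.73
tool_pos: [502.2, -121.1, 190.7]
tcp_rot: [-180.0, 0.0, -145.1]
ft_force: [-0.7, 0.7, -4.0]
finger_gap: 12.5
grip_force: 69.6
```

```bash
python3 - <<'E'
from h import *
s=cam("scene");t=cam("top");q=r.sense();print(q["tool_pos"],q["tcp_rot"],q["joint_pos"],q["ft_force"])
cv2.imwrite("pics/s4.png",s["img"]);cv2.imwrite("pics/t4.png",t["img"])
cv2.imwrite("pics/z4.png",np.hstack([tile(s["img"],275,135,66,90,6),tile(t["img"],315,165,66,90,6)]))
E
```

```text
[ 502.32738248 -121.437787    190.94432004] [-1.79948925e+02  3.79384325e-02 -1.45148847e+02] [-1.92767737e+01 -3.34878873e+00  1.02927220e+02  8.25503206e-04
  8.03579503e+01 -1.44128048e+02] [ 0.12781136  0.07401297 -3.28235663]
```

View pics/z4.png

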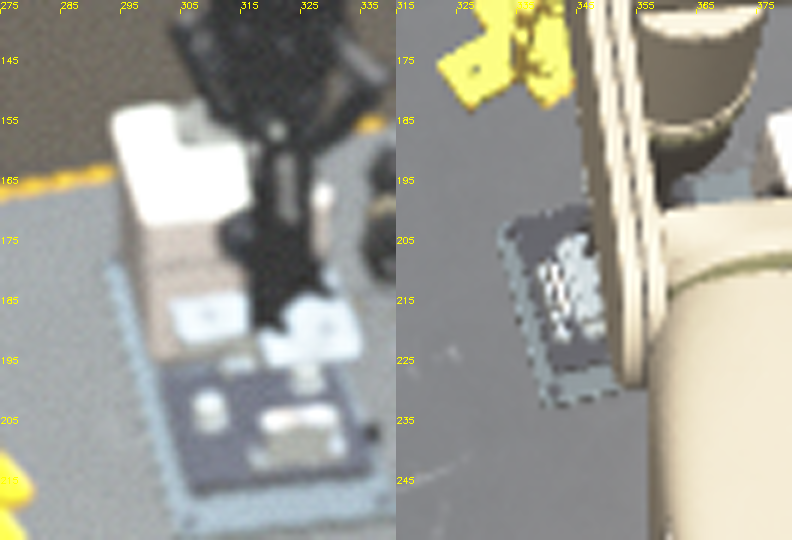

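Scene view: the head hangs level over the stage, tongue towards the single ball, with dots at about (310,187) and (329,189). The single ball shows at about (309.5,203). In the top view the arm hides all but the +y edge of the plate. Now I'll check where the head sits in the grip.

```bash
python3 - <<'E'
from h import *
s=cam("scene");t=cam("top");q=r.sense();p=q["tool_pos"]
a=cent(s["img"],(309.8,187),2,-1);b=cent(s["img"],(329,189.2),2,-1)
for dz in(99.5,100.5,101.5):
    z=p[2]-dz+16
    o,th,e=fit([(40,0),(-20,26)],[plane(s,a,z),plane(s,b,z)]);print(a,b,"head(scene)",o,th,e,"minus tcp",o-p[:2])
# scene-only mount at the three ball heights, visual ball centres, yaw fixed -10.1
M=R.from_euler("z",-10.1,degrees=True).as_matrix()[:2,:2]
for z in(44,47,50):
    print(z,[plane(s,c,z)[:2]-M@l for c,l in(((309.4,202.9),(40,0)),((325.4,195.9),(-20,-26)))])
E
```

```text
[309.33650794 186.97777778] [328.87142857 189.04285714] head(scene) [ 503.44195003 -122.74179263] -9.032092843985005 [0.13145551 0.13145551] minus tcp [ 1.20980991 -1.05071028]
[309.33650794 186.97777778] [328.87142857 189.04285714] head(scene) [ 502.88557616 -124.2688155 ] -9.03209284398498 [0.08777626 0.08777626] minus tcp [ 0.65343604 -2.57773315]
[309.33650794 186.97777778] [328.87142857 189.04285714] head(scene) [ 502.32920229 -125.79583837] -9.032092843985009 [0.04409701 0.04409701] minus tcp [ 0.09706217 -4.10475602]
44 [array([ 504.07561551, -123.47135073]), array([ 501.99800241, -129.75917992])]
47 [array([ 505.50981612, -119.17852032]), array([ 503.67590258, -125.3871174 ])]
50 [array([ 506.94401673, -114.88568991]), array([ 505.35380274, -121.01505487])]
```

The head is within 1–2 mm of the mount, and the pin grooves capture several mm. I'll lower it to just above the expected roller contact (TCP z ≈ 160), then go by feel.

Request:
{"fn": "step_arm", "kwargs": {
  "targets": [
    [[0.3,0.5,-5,0,0,0],[0.3,0.5,-12,0,0,0],[0.3,0.5,-18,0,0,0],[0.3,0.5,-22,0,0,0],[0.3,0.5,-24,0,0,0],[0.3,0.5,-24,0,0,0],[0.3,0.5,-24,0,0,0]]
  ]
}}

```text
time: 6.52
tool_pos: [502.1, -121.5, 166.1]
tcp_rot: [180.0, -0.0, -145.2]
ft_force: [-0.1, 0.1, -3.5]
finger_gap: 12.7
grip_force: 69.7
```

Request:
{"fn": "step_arm", "kwargs": {
  "targets": [
    [[0,0,-1,0,0,0],[0,0,-2,0,0,0],[0,0,-2,0,0,0],[0,0,-2,0,0,0]]
  ]
}}

```text
time: 6.85
tool_pos: [502.3, -121.5, 164.4]
tcp_rot: [-180.0, 0.0, -145.2]
ft_force: [0.2, 0.7, -3.6]
finger_gap: 12.3
grip_force: 69.7
```

Request:
{"fn": "step_arm", "kwargs": {
  "targets": [
    [[0,0,-1,0,0,0],[0,0,-2,0,0,0],[0,0,-2,0,0,0],[0,0,-2,0,0,0]]
  ]
}}

```text
time: 7.18
tool_pos: [502.1, -121.4, 162.2]
tcp_rot: [180.0, -0.0, -145.2]
ft_force: [-0.2, 0.6, -4.0]
finger_gap: 13.0
grip_force: 69.7
```

Request:
{"fn": "step_arm", "kwargs": {
  "targets": [
    [[0,0,-1,0,0,0],[0,0,-1,0,0,0],[0,0,-1,0,0,0]]
  ]
}}

```text
time: 7.43
tool_pos: [502.2, -121.5, 161.2]
tcp_rot: [180.0, -0.0, -145.2]
ft_force: [0.0, 0.5, -3.5]
finger_gap: 12.4
grip_force: 69.7
```

Request:
{"fn": "step_arm", "kwargs": {
  "targets": [
    [[0,0,-1,0,0,0],[0,0,-1,0,0,0],[0,0,-1,0,0,0]]
  ]
}}

```text
time: 7.68
tool_pos: [502.2, -121.5, 160.2]
tcp_rot: [180.0, -0.0, -145.2]
ft_force: [0.3, -0.3, -3.9]
finger_gap: 12.2
grip_force: 69.7
```

Request:
{"fn": "step_arm", "kwargs": {
  "targets": [
    [[0,0,-1,0,0,0],[0,0,-1,0,0,0],[0,0,-1,0,0,0]]
  ]
}}

```text
time: 7.93
tool_pos: [502.1, -121.4, 159.2]
tcp_rot: [180.0, -0.0, -145.2]
ft_force: [0.0, 0.2, -4.0]
finger_gap: 12.6
grip_force: 69.7
```

Request:
{"fn": "step_arm", "kwargs": {
  "targets": [
    [[0,0,-1,0,0,0],[0,0,-1,0,0,0],[0,0,-1,0,0,0]]
  ]
}}

```text
time: 8.18
tool_pos: [502.2, -121.5, 158.3]
tcp_rot: [-180.0, -0.0, -145.2]
ft_force: [-0.1, -1.0, -3.7]
finger_gap: 12.4
grip_force: 69.7
```

Request:
{"fn": "step_arm", "kwargs": {
  "targets": [
    [[0,0,-1,0,0,0],[0,0,-1,0,0,0],[0,0,-1,0,0,0]]
  ]
}}

```text
time: 8.43
tool_pos: [502.5, -121.6, 157.9]
tcp_rot: [-180.0, 0.0, -145.2]
ft_force: [-0.5, -0.4, 2.7]
finger_gap: 12.8
grip_force: 70.5
```

Request:
{"fn": "step_arm", "kwargs": {
  "targets": [
    [[0,0,-1,0,0,0],[0,0,-1,0,0,0],[0,0,-1,0,0,0]]
  ]
}}

```text
time: 8.68
tool_pos: [502.8, -121.7, 157.6]
tcp_rot: [-179.9, 0.1, -145.2]
ft_force: [-2.6, 0.9, 7.7]
finger_gap: 13.1
grip_force: 71.4
```

Request:
{"fn": "step_arm", "kwargs": {
  "targets": [
    [[0,0,-1,0,0,0],[0,0,-1,0,0,0],[0,0,-1,0,0,0]]
  ]
}}

```text
time: 8.93
tool_pos: [503.1, -121.8, 157.2]
tcp_rot: [-179.9, 0.1, -145.2]
ft_force: [-3.1, 0.5, 10.4]
finger_gap: 12.4
grip_force: 71.8
```

Request:
{"fn": "step_arm", "kwargs": {
  "targets": [
    [[0,0,-1,0,0,0],[0,0,-1,0,0,0],[0,0,-1,0,0,0]]
  ]
}}

```text
time: 9.18
tool_pos: [503.4, -121.9, 156.6]
tcp_rot: [-179.8, 0.1, -145.2]
ft_force: [-3.2, 0.9, 12.7]
finger_gap: 12.8
grip_force: 72.1
```

Roller contact was at TCP z≈158.2, so home should be near 152. The arm bends towards +x as it is loaded, so I'll correct that while pressing.

Request:
{"fn": "step_arm", "kwargs": {
  "targets": [
    [[-0.5,0.2,-0.5,0,0,0],[-1,0.3,-1,0,0,0],[-1,0.3,-1,0,0,0]]
  ]
}}

```text
time: 9.43
tool_pos: [503.0, -121.8, 156.2]
tcp_rot: [-179.8, 0.2, -145.2]
ft_force: [-2.0, 0.4, 13.4]
finger_gap: 12.9
grip_force: 72.3
```

Request:
{"fn": "step_arm", "kwargs": {
  "targets": [
    [[0,0,-1,0,0,0],[0,0,-1,0,0,0],[0,0,-1,0,0,0]]
  ]
}}

```text
time: 9.68
tool_pos: [501.6, -121.3, 152.1]
tcp_rot: [-179.9, 0.0, -145.2]
ft_force: [4.7, -3.0, -3.3]
finger_gap: 12.6
grip_force: 69.8
```

```bash
python3 - <<'E'
from h import *
q=r.sense();print(q["tool_pos"],q["tcp_rot"],q["ft_force"],q["wrist_torque"])
E
```

```text
[ 501.64544046 -121.31288243  152.08471662] [-1.79939620e+02  4.38907487e-02 -1.45205142e+02] [ 4.67641631 -2.98520672 -3.34954683] [-0.7524783  -1.06138188  0.07611589]
```

It snapped down to 152.1, 6 mm below first contact. I'll follow the lateral force and press until the balls carry it.

Request:
{"fn": "step_arm", "kwargs": {
  "targets": [
    [[0.5,-0.3,-1,0,0,0],[1,-0.4,-1.5,0,0,0],[1,-0.4,-1.5,0,0,0],[1,-0.4,-1.5,0,0,0]]
  ]
}}

```text
time: 10.02
tool_pos: [502.5, -121.8, 151.5]
tcp_rot: [-180.0, 0.0, -145.2]
ft_force: [-0.5, -0.6, 5.5]
finger_gap: 12.6
grip_force: 71.0
```

Request:
{"fn": "step_arm", "kwargs": {
  "targets": [
    [[0,0,-1,0,0,0],[0,0,-1,0,0,0],[0,0,-1,0,0,0]]
  ]
}}

```text
time: 10.27
tool_pos: [502.7, -121.8, 151.5]
tcp_rot: [-179.9, 0.0, -145.2]
ft_force: [-3.7, 0.0, 12.3]
finger_gap: 12.7
grip_force: 72.0
```

```bash
python3 - <<'E'
from h import *
q=r.sense();print(q["tool_pos"],q["tcp_rot"],q["ft_force"],q["wrist_torque"])
E
```

```text
[ 502.74801435 -121.81463797  151.45630436] [-1.79932198e+02  3.23741347e-02 -1.45192740e+02] [-3.66696427e+00  3.62543484e-03  1.22938711e+01] [0.023278   0.72288428 0.23324065]
```

The position now stays at 151.5 while the force rises, so the balls are carrying it. One more gentle push to confirm, then unload and check.

Request:
{"fn": "step_arm", "kwargs": {
  "targets": [
    [[-0.5,0.1,-1,0,0,0],[-0.6,0.1,-1.5,0,0,0],[-0.6,0.1,-1.5,0,0,0]]
  ]
}}

```text
time: 10.52
tool_pos: [502.8, -121.8, 151.4]
tcp_rot: [-179.9, 0.1, -145.2]
ft_force: [-6.2, 1.2, 20.6]
finger_gap: 12.8
grip_force: 73.2
```

Request:
{"fn": "step_arm", "kwargs": {
  "targets": [
    [[0,0,1,0,0,0],[0.3,0,3,0,0,0],[0.3,0,3.5,0,0,0],[0.3,0,3.5,0,0,0]]
  ]
}}

```text
time: 10.85
tool_pos: [502.2, -121.6, 151.7]
tcp_rot: [-180.0, 0.0, -145.2]
ft_force: [3.9, -1.7, -1.9]
finger_gap: 12.7
grip_force: 69.9
```

```bash
python3 - <<'E'
from h import *
s=cam("scene");q=r.sense();print(q["tool_pos"],q["tcp_rot"],q["ft_force"],q["wrist_torque"])
cv2.imwrite("pics/z5.png",tile(s["img"],285,155,60,66,9))
E
```

```text
[ 502.20835485 -121.60126632  151.68819906] [-1.79969136e+02  1.96458370e-02 -1.45207391e+02] [ 3.81687392 -1.75092007 -1.9159615 ] [-0.52555471 -0.87540314  0.18578966]
```

View pics/z5.png

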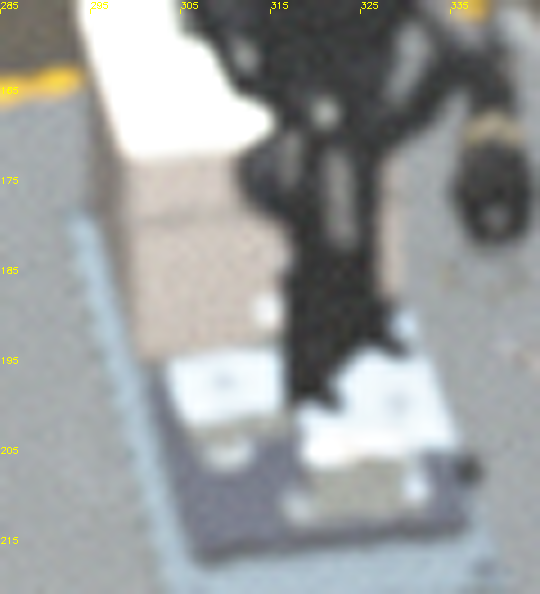

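The scene view shows the plate sitting low, with the +y catch at about (325,207) over its edge and the tongue (dot at about (309,197)) over the single ball at (309,204). I'll relax the side load and let go.

Request:
{"fn": "step_arm", "kwargs": {
  "targets": [
    [[0.8,-0.3,-0.4,0,0,0],[0.8,-0.3,-0.4,0,0,0]]
  ]
}}

```text
time: 11.07
tool_pos: [502.6, -121.7, 151.6]
tcp_rot: [180.0, -0.0, -145.2]
ft_force: [-0.5, -1.4, 3.3]
finger_gap: 12.8
grip_force: 70.7
```

Request:
{"fn": "step_arm", "kwargs": {
  "targets": [
    [[0,0,0,0,0,0],[0,0,0,0,0,0],[0,0,0,0,0,0],[0,0,0,0,0,0],[0,0,0,0,0,0],[0,0,0,0,0,0]]
  ],
  "fingers": -0.2
}}

```text
time: 11.57
tool_pos: [502.6, -121.7, 151.3]
tcp_rot: [180.0, -0.0, -145.2]
ft_force: [-0.3, 0.3, 0.3]
finger_gap: 51.2
grip_force: 0.0
```

Request:
{"fn": "step_arm", "kwargs": {
  "targets": [
    [[0,0,4,0,0,0],[0,0,14,0,0,0],[0,0,30,0,0,0],[0,0,55,0,0,0],[0,0,80,0,0,0],[0,20,110,0,0,0],[0,50,130,0,0,0],[0,85,140,0,0,0],[0,120,150,0,0,0],[0,160,150,0,0,0],[0,200,150,0,0,0],[0,240,150,0,0,0]]
  ]
}}

```text
time: 12.57
tool_pos: [502.6, 120.0, 303.2]
tcp_rot: [-179.9, 0.1, -145.2]
ft_force: [1.1, 0.5, 0.7]
finger_gap: 50.9
grip_force: 0.0
```

Request:
{"fn": "step_arm", "kwargs": {
  "targets": [
    [[0,35,0,0,0,0],[0,70,0,0,0,0],[0,105,0,0,0,0],[0,140,0,0,0,0],[0,160,0,0,0,0],[0,160,0,0,0,0]]
  ]
}}

```text
time: 13.07
tool_pos: [501.9, 282.1, 302.2]
tcp_rot: [179.9, 0.1, -145.0]
ft_force: [0.5, 0.7, 0.8]
finger_gap: 51.4
grip_force: 0.0
```

```bash
python3 - <<'E'
from h import *
s=cam("scene");t=cam("top");q=r.sense();print(q["tool_pos"],q["ft_force"])
cv2.imwrite("pics/z6.png",np.hstack([tile(s["img"],285,150,48,66,8),tile(t["img"],328,184,50,66,8)]))
E
```

```text
[502.54731929 278.6982103  302.05029589] [0.33616078 0.26531688 0.54811747]
```

View pics/z6.png

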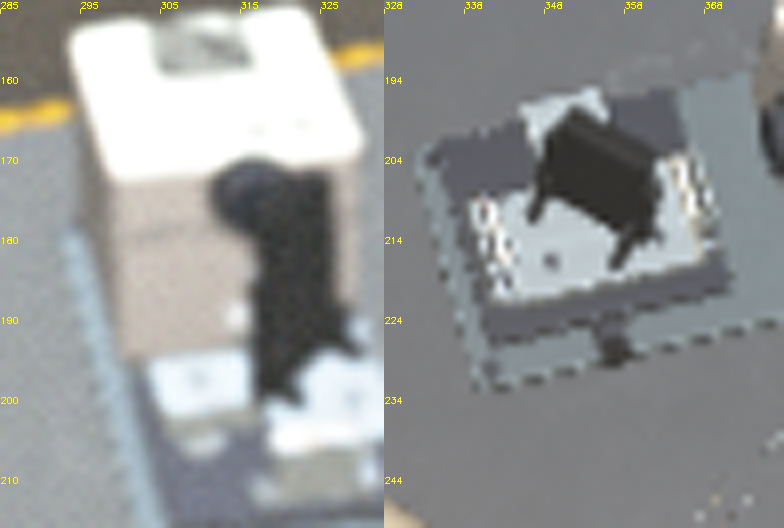

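The top view shows both catches over the plate's edges (at about (341,212) and (365,205)). The plate sits square on the stage with the tongue towards the single ball. The head stayed put through the unloading pull and the release, so I'm handing in.

```bash
python3 -c "
from bench import r
print(r.hand_in())"
```

```text
the job is handed in; nothing more can be done
None
```

The mirror head is back on the three-ball mount, tongue over the single ball, with both catches seen over its edges; it sat firm under about 20 N, the gripper is clear, and I handed the job in at about 13 s.

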